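# Third hand: hold a square bar against the sprung stop plate

## Robot

A 6-joint arm with a two-finger parallel gripper is mounted at the origin on the work surface. World frame = base frame: x ahead of the robot, y to its left, z up, the work surface at z = 0. Lengths are in m, angles in rad, forces in N, time in s.
With the tool pointing down it reaches from about 0.35 to 0.775 m from the base axis. Payload 7.3 kg.
Tool frame: the origin (TCP) lies on the front face of the gripper's body, between the roots of the fingers; the fingertips stand ahead of it and the grasp point (between the pads) lies 47 mm ahead of it (finger_overhang is the z of the fingertips in the tool frame, in m); z points along the fingers, y is the line along which they close (so a half turn about z gives the same grasp; the last joint's range is limited). The gripper opens to 92 mm and grips with 3 to 60 N. Pads are 19 mm wide; open, the fingers measure 130 mm over their backs; the gripper's body (75 mm by 190 mm) begins 47 mm behind the grasp point.
Start: joints at [-1.302, 0.342, 1.524, -0, 1.275, -0.146], TCP at [0.212, -0.48, 0.292] pointing down, gripper open.
Joint ranges: [-2.53, 2.53], [-0.77, 2.02], [0.04, 2.7], [-1, 4.14], [0.28, 2.66], [-3.11, 3.11]. Speed limits (rad/s): [2.57, 2.57, 3.14, 3.14, 3.14, 3.14].

## Interface

Orientations are given as [roll, pitch, yaw] about the fixed x, y, z axes, in that order (R = Rz(yaw) Ry(pitch) Rx(roll)).
In Python, from cell import * gives the robot as it stands. The module is installed in compiled form; this text tells all that it offers.
- The arm moves only by the tool arm_command, never from a script. Its argument "series" is a list of rows, each an object of numbers: "x", "y", "z": the shift along the tool's x, y, z in mm; "rx", "ry", "rz": the turn, a rotation vector about the tool's x, y, z in degrees. A call has 1 to 20 rows; each row is the pose to reach, as a shift and turn from the pose commanded when the call began, along the tool's axes at that moment; what a row does not reach only later rows make up. A row lasts 1/10 s, in which the tool goes at most 50 mm and 8.59 degrees, less where a joint would pass 70% of its speed; a pose out of reach is approached as far as the arm can. A call with a gripper value outside its range is refused whole. "hand" is the finger opening in mm, from 0 to 91.8, set as the call begins (left out, the last holds). The fingers move at their own pace and stop on an object; "squeeze" is the grip in N (left out, the last holds). Time passes only in rows, so rows that repeat a pose let the fingers close. It gives the time, the measured TCP pose, the force, the opening and the grip force at its end, in the units of the state.
- observe(): the state, without advancing time (a new reading comes with each control period).
- read_camera(name): name is "scene" or "top"; returns a dict with "pixels" (480x640x3 uint8, blue, green, red), "K" (3x3 intrinsics, pixels), "rvec" (rotation vector, rad) and "tvec" (3), from world to camera coordinates, as OpenCV has them. Camera axes: x right, y down, z forward; pixel columns grow to the right and rows downward; lengths in m; the calibration is good to about 2 mm. A picture is of the moment at which its call begins. There is no depth.
- hand_in(): hands the job in; it is judged then, once.
Trained networks look in a picture, given as the dict that the camera call returned (one of the last four; its "shot" number tells which), for a name from the list of things; names that differ only in an ending like _2 or _b are one class to them, and where a whole thing is asked for, a point or a joint stands for the part that bears it (a point fixed in the world has none). Each returns a list of dicts, best first, with "confidence" (0 to 1); they miss things now and then, are a little off and sometimes report something else, mostly with a low value. They report only what shows in the picture. A call takes as long as a camera call. They do not tell look-alikes from the thing itself.
- boxes_of(picture, query): "point" ([x, y, z] in m, in world coordinates, good to about 4 mm: the middle of the surface that is visible of it).
- trace(picture, query): "pixels" (480x640 bool, what is visible of it).
- mark_of(picture, query): "point" ([x, y, z] in m, in world coordinates, good to about 4 mm: a listed point, or the origin of a listed thing).
The state is a dict: "time": time; "qpos": joint angles; "qvel": joint speeds; "joint_efforts": joint torques, N m; "tool_pos": TCP position; "tool_rot": TCP orientation; "contact_force": force on the tool from outside, world axes, zero at the start; "torque": the same for the moment, N m; "opening": finger opening in m; "grip_force": force on a finger pad.
Only numpy, scipy, OpenCV 4.12 (cv2) and the standard library are available. Lean on these libraries where they do the work, as an engineer would, in place of code of your own. Each camera call takes 0.05 s, during which the arm holds its last target. There are 200 camera calls.

## Task

Take the long square aluminium bar out of the plywood bin of cut stock and hold it level and square with one end flat against the steel stop plate of the assembly fixture, that end centred on the plate's hole, so that I can screw it on from behind. Push steadily with about 8 N, which moves the sprung plate back half of its travel (never drive it to the end of its travel), hold the bar up with the gripper alone, and finish while still holding and pushing. Leave the other pieces in the bin, and the screwdriver and the wrench where they lie.

Things in the scene. Friction and masses are not known exactly. Their poses are not given: they have to be found in the camera images.
- bin: Open plywood bin standing on the table, 230 (x) x 280 (y) x 45 mm high, walls and floor 5 mm thick. Origin: centre of its underside. Four plain aluminium pieces (square bar, round rod, flat strip, short stub, in any order) lie roughly along its x axis, about 60 mm apart in y, 30 mm to the -x side of its middle; small fittings lie along its +x wall.
- bar: The part to take: solid aluminium bar of square section, 130 x 24 x 24 mm, about 0.2 kg, with a small dark hole in the middle of each end (the two ends are alike). Lies on the bin floor. Origin: centre of its underside (12 mm below its long axis, which is its x axis; z up). At least 20 mm is free on each side of its middle for a finger.
- bar_mid (a point): Centre of the square bar (on its long axis, halfway along, 12 mm above the underside); axes as bar.
- bar_end_a (a point): Centre of the bar's end face at its +x end, 65 mm from bar_mid.
- bar_end_b (a point): Centre of the bar's end face at its -x end, 65 mm from bar_mid.
- rod: The round aluminium rod in the bin, 20 mm diameter, 130 mm long; stays in the bin.
- strip: The flat aluminium strip in the bin, 130 x 30 x 8 mm; stays in the bin.
- stub: The short square stub in the bin, 60 x 24 x 24 mm; stays in the bin.
- collar: Steel collar in the bin, 36 mm diameter, 14 mm high; stays in the bin.
- bolt: Steel bolt lying in the bin, 58 mm long, head 22 mm diameter; stays in the bin.
- fixture: Fixed fixture: pale wooden board, 260 (x) x 200 (y) x 18 mm, from 150 mm in front (-x, robot's side) of the origin to 110 mm behind, two grey posts behind the plate. Origin: on the table, below the resting plate's front face. Its level x axis is the push direction. The board in front is clear but for a screwdriver lying along x near its edge, 75 mm to +y.
- stop (a joint): Travel of the sprung steel stop plate in m: 0 at rest, grows as the plate is pushed back along the fixture's +x, ends hard at 0.020 where the plate meets the two sleeves on the posts. Spring without preload, 0.8 N per mm: 0.010 is about 8 N.
- stop_hole (a point): Centre of the plate's 10 mm square hole, on its front face; moves with the plate, axes as fixture (x into the plate). 63 mm above the table, 45 mm above the board. The plate is upright, 90 mm wide, 80 mm high and 10 mm thick, its lower edge 5 mm and its top 85 mm above the board.
- screwdriver: Yellow-handled screwdriver, 160 mm long, lying on the fixture's board; stays where it is.
- wrench: Wrench, 150 mm long, lying on the table between bin and fixture; stays where it is.
There are look-alikes about, which are no part of the job. What is shaped like the bar but turquoise is not meant. What is meant by the screwdriver is not turquoise, and is the larger of those in its own colour.

How it is judged:
On the way:
1. the square bar is lifted in the fingers clear of the bin (its centre more than 70 mm above the table) (height (world z) of bar_mid above 0.07 m and contact force between the fingers and bar above 1 N), for 0.2 s.
At the end, for the whole second after the job is handed in: Bar at rest in the fingers, touching nothing but the plate: pressing 4.5 to 11.7 N, plate pushed back 6 to 14 mm, one end against it (within 4 mm) and centred on the hole within 7 mm sideways and in height, bar within 0.10 rad of the fixture's x axis, its centre over 52 mm above the table (value of joint stop between 0.006 and 0.014 m and contact force between bar and stop between 4.5 and 11.7 N and angle between the x axis of bar and the x axis of fixture, either way round below 0.1 rad and ((y of bar_end_a in the frame of stop_hole between -0.007 and 0.007 m and z of bar_end_a in the frame of stop_hole between -0.007 and 0.007 m and x of bar_end_a in the frame of stop_hole between -0.004 and 0.004 m) or (y of bar_end_b in the frame of stop_hole between -0.007 and 0.007 m and z of bar_end_b in the frame of stop_hole between -0.007 and 0.007 m and x of bar_end_b in the frame of stop_hole between -0.004 and 0.004 m)) and contact force between the fingers and bar above 2 N and contact force between bar and bin below 0.2 N and contact force between bar and screwdriver below 0.2 N and contact force between bar and wrench below 0.2 N and linear speed of bar below 0.01 m/s and height (world z) of bar_mid above 0.052 m); the arm keeps its last pose, push and grip.
It fails at once if the stop plate is driven to the end of its travel (over 18.5 mm) (value of joint stop above 0.0185 m).
It fails at once if another piece leaves the bin (raised over 45 mm or over 160 mm from the bin's middle) (height (world z) of any of rod, strip, stub, collar, bolt above 0.05 m or horizontal distance between any of rod, strip, stub, collar, bolt and bin above 0.16 m).
It fails at once if the screwdriver or wrench is moved by over 30 mm (distance of any of screwdriver, wrench from where it was at the start of the episode above 0.03 m).
It also fails if it takes over 48 s, if anything falls off the work surface, if the arm or the gripper's body presses on something with over 40 N, if the wrist force passes 120 N, or if a joint passes its speed limit or range.

## Working session

There is one attempt and no reset: what is moved stays moved. The work goes in short steps, Python scripts to look and compute and a tool call to move; the robot and the scene stay as the last step left them, time stands still between calls to the robot, and variables do not carry over. Pictures are saved under pics/ and viewed, at most 10 in all, crops included, and the job is handed in when it is done.

Besides the shell and the picture viewer there is one more tool, called after "Emit:" as name([rows], argument=value, ...), one row to a line, values as JSON. arm_command: Moves the arm, as the interface text tells. Its arguments: {"type":"object","properties":{"series":{"type":"array"},"hand":{"type":"number"},"squeeze":{"type":"number"}},"required":["series"]}

```bash
mkdir -p pics
python3 - <<'E'
from cell import *
import cv2,numpy as np
s=observe();print(s['tool_pos'],s['tool_rot'],s['opening'],s['time'])
for n in("scene","top"):
    p=read_camera(n);cv2.imwrite(f"pics/{n}0.png",p["pixels"])
    for q in("bin","bar","bar_mid","bar_end_a","bar_end_b","fixture","stop_hole","screwdriver","wrench","rod","strip","stub"):
        print(n,q,[(np.round(d["point"],3).tolist(),round(d["confidence"],2)) for d in mark_of(p,q)[:3]])
E
```

```text
[ 0.21150766 -0.48016792  0.29153787] [-3.14004140e+00 -1.79300749e-04  4.14853366e-01] 0.09174176873966175 0.0
scene bin [([0.493, -0.226, 0.003], 0.62)]
scene bar [([0.75, -0.258, -0.001], 0.87), ([0.241, -0.241, -0.004], 0.82), ([0.435, -0.152, 0.005], 0.72)]
scene bar_mid [([0.243, -0.241, 0.013], 0.92), ([0.434, -0.154, 0.017], 0.78), ([0.749, -0.256, 0.014], 0.77)]
scene bar_end_a [([0.374, -0.174, 0.017], 0.92), ([0.792, -0.207, 0.011], 0.78), ([0.188, -0.267, 0.011], 0.77)]
scene bar_end_b [([0.374, -0.174, 0.017], 0.92), ([0.792, -0.207, 0.011], 0.78), ([0.188, -0.267, 0.011], 0.77)]
scene fixture [([0.54, 0.212, -0.003], 0.91), ([0.477, -0.263, 0.006], 0.35)]
scene stop_hole [([0.542, 0.21, 0.062], 0.97), ([0.538, 0.208, -0.0], 0.52)]
scene screwdriver [([0.239, 0.313, -0.001], 0.68), ([0.514, 0.293, 0.014], 0.55), ([0.47, 0.443, -0.002], 0.45)]
scene wrench [([0.463, 0.0, 0.001], 0.64)]
scene rod [([0.46, -0.212, 0.008], 0.66)]
scene strip [([0.494, -0.316, 0.002], 0.56), ([0.587, -0.242, 0.007], 0.48)]
scene stub [([0.476, -0.265, 0.002], 0.8)]
top bin [([0.495, -0.228, 0
[... 202 characters left out ...]
 -0.259, 0.011], 0.71), ([0.246, -0.24, 0.01], 0.7)]
top bar_end_a [([0.302, -0.213, 0.011], 0.95), ([0.788, -0.206, 0.012], 0.82), ([0.379, -0.172, 0.017], 0.71)]
top bar_end_b [([0.302, -0.213, 0.011], 0.95), ([0.788, -0.206, 0.012], 0.82), ([0.379, -0.172, 0.017], 0.71)]
top fixture [([0.54, 0.201, 0.002], 0.87)]
top stop_hole [([0.541, 0.208, 0.062], 0.92)]
top screwdriver [([0.242, 0.312, -0.0], 0.91), ([0.522, 0.295, 0.018], 0.76), ([0.47, 0.441, 0.0], 0.65)]
top wrench [([0.466, -0.005, -0.004], 0.76), ([0.538, 0.201, 0.001], 0.71)]
top rod [([0.456, -0.208, 0.006], 0.93)]
top strip [([0.499, -0.32, 0.01], 0.72), ([0.438, -0.155, 0.02], 0.65)]
top stub [([0.471, -0.268, 0.003], 0.57)]
```

View pics/top0.png

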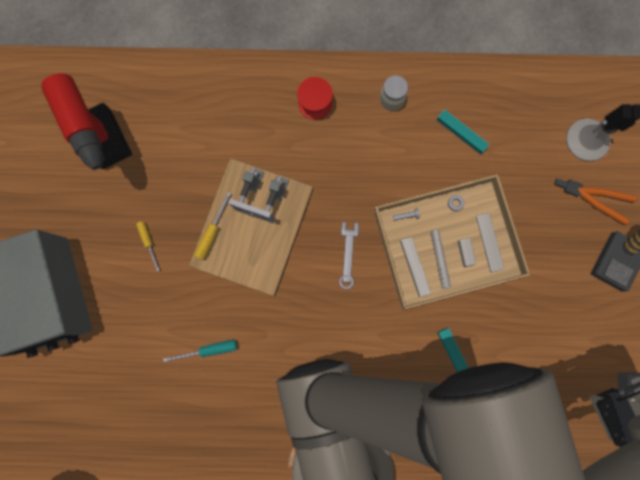

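View pics/scene0.png

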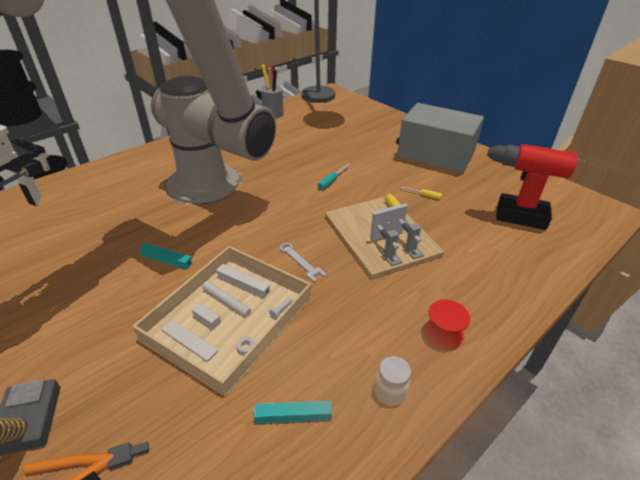

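The top view shows the bin with four pieces: a grey one at (415,267), the rod at (441,258), the stub at (466,252) and a grey one at (489,243). The turquoise look-alikes are at (462,132) and (452,348). The fixture is at (255,225), with the larger yellow screwdriver on its board at (212,228) and a smaller yellow one at (148,245). The long grey candidates are (415,267) and (489,243). In the scene view the first, at (243,280), has real height, while (189,340) is flat. I'll confirm this in one crop while fitting poses.

```bash
cat > h.py <<'E'
from cell import *
import cv2,numpy as np
from scipy.optimize import minimize
def proj(p,P): return cv2.projectPoints(np.asarray(P,float),p["rvec"],p["tvec"],p["K"],None)[0][:,0]
def box(x,y,z,yaw,x0,x1,w,h):
    c,s=np.cos(yaw),np.sin(yaw)
    return np.array([[x+c*a-s*b,y+s*a+c*b,z+d] for a in(x0,x1) for b in(-w/2,w/2) for d in(0,h)])
def sil(p,P):
    m=np.zeros((960*2,1280*2),np.uint8)
    cv2.fillConvexPoly(m,np.round(cv2.convexHull(np.float32(proj(p,P)*4+1.5))).astype(np.int32),255)
    return cv2.resize(m,(640,480),interpolation=cv2.INTER_AREA)/255.
def fit(pm,boxes,v0,steps):
    def f(v): return sum(np.abs(np.max([sil(p,b) for b in boxes(v)],0)-m).sum() for p,m in pm)
    v0=np.array(v0);S=np.vstack([v0]+[v0+np.eye(len(v0))[i]*steps[i] for i in range(len(v0))])
    r=minimize(f,v0,method="Nelder-Mead",options=dict(initial_simplex=S,maxiter=150));return r.x,r.fun,sum(m.sum() for _,m in pm)
def pick(p,q,pt):
    t=trace(p,q);u=proj(p,[pt])[0]
    def near(d):
        m=d["pixels"];yx=np.argwhere(m);return np.hypot(*(yx.mean(0)[::-1]-u)) if len(yx) else 1e9
    d=min(t,key=near);print(q,round(d["confidence"],2),round(near(d),1),d["pixels"].sum());return d["pixels"].astype(float)
E
cat > m.py <<'E'
from h import *
t=read_camera("top");s=read_camera("scene")
mb=[(p,pick(p,"bar",[.436,-.153,.02])) for p in(t,s)]
mf=[(p,pick(p,"fixture",[.53,.205,.02])) for p in(t,s)]
B=lambda v:[box(v[0],v[1],.005,v[2],-.065,.065,.024,.024)]
F=lambda v:[box(v[0],v[1],0,v[2],-.15,.11,.2,.018),box(v[0],v[1],.023,v[2],0,.01,.09,.08)]
for n,mm,M,v0 in(("bar",mb,B,[.436,-.153,.23]),("fix",mf,F,[.54,.209,-.35])):
    for sel in(mm,mm[:1],mm[1:]):
        v,e,a=fit(sel,M,v0,[.006,.006,.08]);print(n,v.round(4),round(e),round(a))
    if n=="bar":vb=fit(mm,M,v0,[.006,.006,.08])[0]
    else: vf=fit(mm,M,v0,[.006,.006,.08])[0]
out=[]
for p,(a,b,c,d) in((t,(180,480,140,320)),(t,(370,540,170,310)),(s,(130,320,240,390)),(s,(320,450,180,285))):
    im=p["pixels"].copy();k=4;im=cv2.resize(im,None,fx=k,fy=k,interpolation=cv2.INTER_CUBIC)
    for P in B(vb)+F(vf):
        cv2.polylines(im,[np.int32(cv2.convexHull(np.float32((proj(p,P)+.5)*k)))],1,(0,0,255),1)
    out.append(cv2.resize(im[c*k:d*k,a*k:b*k],(400,300)))
cv2.imwrite("pics/fit.png",np.vstack([np.hstack(out[:2]),np.hstack(out[2:])]))
E
python3 m.py
```

```text
bar 0.91 1.0 753
bar 0.9 1.6 727
fixture 0.57 5.4 9715
fixture 0.9 4.3 5627
bar [ 0.4345 -0.1518  0.3262] 178 1480
bar [ 0.4345 -0.1519  0.3281] 59 753
bar [ 0.434  -0.1512  0.2912] 116 727
fix [ 0.5388  0.2064 -0.3118] 1028 15342
fix [ 0.5386  0.2061 -0.3153] 787 9715
fix [ 0.5395  0.2074 -0.3121] 228 5627
```

View pics/fit.png

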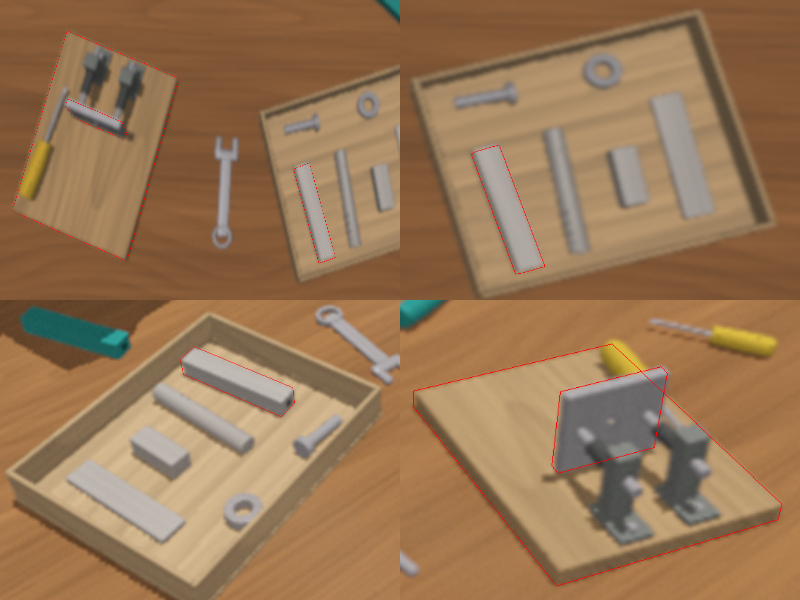

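The crop confirms it. The square bar with height and a dark end hole is at top (415,267) / scene (243,280), next to the bin's +y wall. The piece at top (489,243) is the flat strip. The fits agree: bar at (0.4345, -0.152) with yaw 0.32, fixture at (0.540, 0.207) with yaw -0.312. I'll move above the bar now.

Emit:
arm_command([
  {"x": 168, "y": -105, "z": 40, "rz": 3},
  {"x": 336, "y": -210, "z": 100, "rz": 5.4},
  {"x": 336, "y": -210, "z": 130, "rz": 5.4},
  {"x": 336, "y": -210, "z": 130, "rz": 5.4},
  {"x": 336, "y": -210, "z": 130, "rz": 5.4},
  {"x": 336, "y": -210, "z": 130, "rz": 5.4},
  {"x": 336, "y": -210, "z": 130, "rz": 5.4},
  {"x": 336, "y": -210, "z": 130, "rz": 5.4},
  {"x": 336, "y": -210, "z": 130, "rz": 5.4},
  {"x": 336, "y": -210, "z": 130, "rz": 5.4},
  {"x": 336, "y": -210, "z": 130, "rz": 5.4},
  {"x": 336, "y": -210, "z": 130, "rz": 5.4},
  {"x": 336, "y": -210, "z": 130, "rz": 5.4},
  {"x": 336, "y": -210, "z": 130, "rz": 5.4},
], hand=46, squeeze=45)

```text
invalid input
```

Run:
```python
from h import *
import cell
s=observe();print({k:np.round(v,4).tolist() for k,v in s.items()});print(getattr(cell,"finger_overhang",None),[n for n in dir(cell) if not n.startswith('_')])
p=read_camera("scene");t=read_camera("top")
a=cv2.resize(p["pixels"][150:390,100:420],(400,300));b=cv2.resize(t["pixels"][150:330,340:580],(400,300))
cv2.imwrite("pics/above.png",cv2.resize(np.hstack([a,b]),(800,300)))
```

```text
{'time': 1.6, 'qpos': [-1.302, 0.342, 1.5241, 0.0, 1.2754, -0.146], 'qvel': [-0.0004, 0.0011, 0.0007, 0.0002, -0.0012, 0.0003], 'joint_efforts': [-0.0011, -43.1129, -24.4481, 0.0717, 0.0482, -0.0], 'tool_pos': [0.2116, -0.4805, 0.2922], 'tool_rot': [3.1415, -0.0, 0.4148], 'contact_force': [0.4333, 0.4304, 1.2907], 'torque': [-0.0113, -0.0185, 0.0018], 'grip_force': 0.0, 'opening': 0.0917}
0.0655 ['IKError', 'boxes_of', 'finger_overhang', 'hand_in', 'mark_of', 'observe', 'read_camera', 'trace']
```

View pics/above.png

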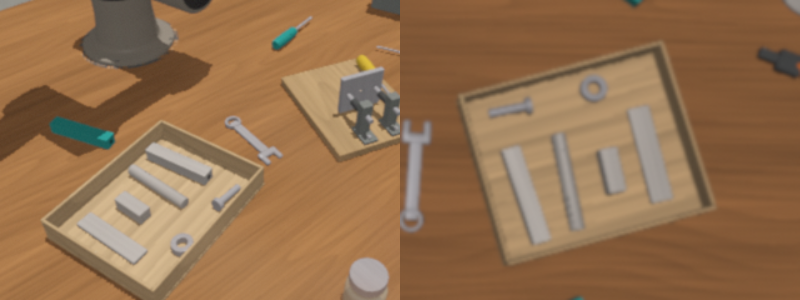

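The picture shows the arm has not moved: the call was refused, and the bin is unchanged. Fingertips are 65.5 mm ahead of the TCP, so I'll grasp with the TCP at about z = 0.074. I'll retry with all six keys given in each row.

Emit:
arm_command([
  {"x": 168, "y": -105, "z": 40, "rx": 0, "ry": 0, "rz": 3},
  {"x": 336, "y": -210, "z": 100, "rx": 0, "ry": 0, "rz": 5.4},
  {"x": 336, "y": -210, "z": 130, "rx": 0, "ry": 0, "rz": 5.4},
  {"x": 336, "y": -210, "z": 130, "rx": 0, "ry": 0, "rz": 5.4},
  {"x": 336, "y": -210, "z": 130, "rx": 0, "ry": 0, "rz": 5.4},
  {"x": 336, "y": -210, "z": 130, "rx": 0, "ry": 0, "rz": 5.4},
  {"x": 336, "y": -210, "z": 130, "rx": 0, "ry": 0, "rz": 5.4},
  {"x": 336, "y": -210, "z": 130, "rx": 0, "ry": 0, "rz": 5.4},
  {"x": 336, "y": -210, "z": 130, "rx": 0, "ry": 0, "rz": 5.4},
  {"x": 336, "y": -210, "z": 130, "rx": 0, "ry": 0, "rz": 5.4},
  {"x": 336, "y": -210, "z": 130, "rx": 0, "ry": 0, "rz": 5.4},
  {"x": 336, "y": -210, "z": 130, "rx": 0, "ry": 0, "rz": 5.4},
  {"x": 336, "y": -210, "z": 130, "rx": 0, "ry": 0, "rz": 5.4},
], hand=46, squeeze=45)

```text
time: 3.0
tool_pos: [0.4342, -0.154, 0.1627]
tool_rot: [3.141, -0.0, 0.319]
contact_force: [-0.2, -0.3, -0.0]
opening: 0.0461
grip_force: 0.0
```

Emit:
arm_command([
  {"x": 1, "y": -2, "z": 25, "rx": 0, "ry": 0, "rz": 0},
  {"x": 1, "y": -2, "z": 50, "rx": 0, "ry": 0, "rz": 0},
  {"x": 1, "y": -2, "z": 65, "rx": 0, "ry": 0, "rz": 0},
  {"x": 1, "y": -2, "z": 75, "rx": 0, "ry": 0, "rz": 0},
  {"x": 1, "y": -2, "z": 83, "rx": 0, "ry": 0, "rz": 0},
  {"x": 1, "y": -2, "z": 88, "rx": 0, "ry": 0, "rz": 0},
  {"x": 1, "y": -2, "z": 88, "rx": 0, "ry": 0, "rz": 0},
  {"x": 1, "y": -2, "z": 88, "rx": 0, "ry": 0, "rz": 0},
])

```text
time: 3.8
tool_pos: [0.435, -0.1509, 0.0746]
tool_rot: [3.141, -0.001, 0.32]
contact_force: [-0.4, 0.2, -0.1]
opening: 0.0459
grip_force: 0.0
```

Emit:
arm_command([
  {"x": 0, "y": 0, "z": 0, "rx": 0, "ry": 0, "rz": 0},
  {"x": 0, "y": 0, "z": 0, "rx": 0, "ry": 0, "rz": 0},
  {"x": 0, "y": 0, "z": 0, "rx": 0, "ry": 0, "rz": 0},
  {"x": 0, "y": 0, "z": 0, "rx": 0, "ry": 0, "rz": 0},
  {"x": 0, "y": 0, "z": 0, "rx": 0, "ry": 0, "rz": 0},
  {"x": 0, "y": 0, "z": 0, "rx": 0, "ry": 0, "rz": 0},
  {"x": 0, "y": 0, "z": 0, "rx": 0, "ry": 0, "rz": 0},
  {"x": 0, "y": 0, "z": 0, "rx": 0, "ry": 0, "rz": 0},
], hand=10, squeeze=45)

```text
time: 4.6
tool_pos: [0.435, -0.1508, 0.0745]
tool_rot: [3.141, -0.0, 0.321]
contact_force: [-0.7, -0.3, 5.9]
opening: 0.0237
grip_force: 45.0
```

Emit:
arm_command([
  {"x": 0, "y": 0, "z": -5, "rx": 0, "ry": 0, "rz": 0},
  {"x": 0, "y": 0, "z": -15, "rx": 0, "ry": 0, "rz": 0},
  {"x": 0, "y": 0, "z": -35, "rx": 0, "ry": 0, "rz": 0},
  {"x": 0, "y": 0, "z": -60, "rx": 0, "ry": 0, "rz": 0},
  {"x": 0, "y": 0, "z": -85, "rx": 0, "ry": 0, "rz": 0},
  {"x": 0, "y": 0, "z": -105, "rx": 0, "ry": 0, "rz": 0},
  {"x": 0, "y": 0, "z": -120, "rx": 0, "ry": 0, "rz": 0},
  {"x": 0, "y": 0, "z": -125, "rx": 0, "ry": 0, "rz": 0},
  {"x": 0, "y": 0, "z": -125, "rx": 0, "ry": 0, "rz": 0},
  {"x": 0, "y": 0, "z": -125, "rx": 0, "ry": 0, "rz": 0},
  {"x": 0, "y": 0, "z": -125, "rx": 0, "ry": 0, "rz": 0},
])

```text
time: 5.7
tool_pos: [0.4344, -0.1505, 0.1984]
tool_rot: [-3.14, 0.001, 0.32]
contact_force: [-1.1, 0.6, -1.5]
opening: 0.0234
grip_force: 45.0
```

Run:
```python
from h import *
s=observe();print(s['tool_pos'].round(4),s['tool_rot'].round(4),s['contact_force'].round(1),s['time'])
p=read_camera("scene");t=read_camera("top")
for q in("bar_mid","bar_end_a","stop_hole"):
  for c in(p,t): print(q,[(np.round(d["point"],3).tolist(),round(d["confidence"],2)) for d in mark_of(c,q)[:3]])
f=np.array([.540,.2075]);y=-.312;T=f-.125*np.array([np.cos(y),np.sin(y)])
d=T-s['tool_pos'][:2];w=s['tool_rot'][2];print(T,d@[np.cos(w),np.sin(w)],d@[np.sin(w),-np.cos(w)],np.degrees(w-y))
a=cv2.resize(p["pixels"][150:390,100:420],(400,300));b=cv2.resize(t["pixels"][150:330,340:580],(400,300))
cv2.imwrite("pics/lift.png",np.hstack([a,b]))
```

```text
[ 0.4344 -0.1505  0.1984] [-3.1403e+00  1.3000e-03  3.2050e-01] [-1.1  0.6 -1.5] 5.7
bar_mid [([0.244, -0.243, 0.012], 0.74), ([0.75, -0.257, 0.015], 0.64), ([0.491, -0.314, -0.0], 0.62)]
bar_mid [([0.75, -0.26, 0.013], 0.77)]
bar_end_a [([0.79, -0.209, 0.014], 0.87), ([0.304, -0.213, 0.011], 0.86), ([0.494, -0.125, 0.14], 0.67)]
bar_end_a [([0.707, -0.313, 0.013], 0.68), ([0.497, -0.125, 0.139], 0.6), ([0.789, -0.208, 0.015], 0.57)]
stop_hole [([0.543, 0.208, 0.062], 0.58)]
stop_hole [([0.543, 0.21, 0.063], 0.83)]
[0.42103481 0.24587034] 0.11221945246842464 -0.3803372139976469 36.23944458639794
```

View pics/lift.png

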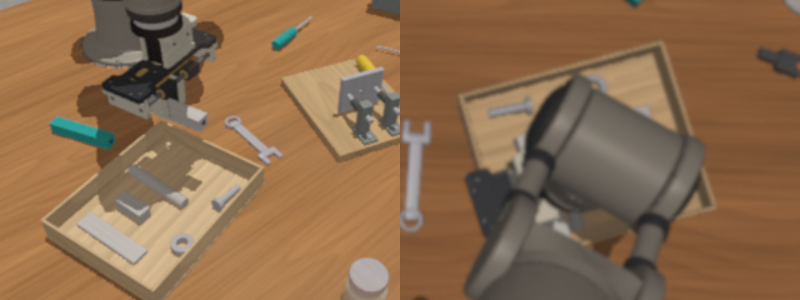

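The picture shows the bar held level between the fingers, with its end at about (200,118) in the left crop. The rod, stub, strip, collar and bolt are still in the bin. Next I'll carry it to 60 mm in front of the plate and turn it.

Emit:
arm_command([
  {"x": 5, "y": -15, "z": 0, "rx": 0, "ry": 0, "rz": 2},
  {"x": 14, "y": -45, "z": 0, "rx": 0, "ry": 0, "rz": 5},
  {"x": 25, "y": -85, "z": 0, "rx": 0, "ry": 0, "rz": 9},
  {"x": 37, "y": -125, "z": 0, "rx": 0, "ry": 0, "rz": 13},
  {"x": 49, "y": -165, "z": 0, "rx": 0, "ry": 0, "rz": 17},
  {"x": 61, "y": -205, "z": 0, "rx": 0, "ry": 0, "rz": 21},
  {"x": 73, "y": -245, "z": 0, "rx": 0, "ry": 0, "rz": 25},
  {"x": 85, "y": -285, "z": 0, "rx": 0, "ry": 0, "rz": 29},
  {"x": 95, "y": -320, "z": 0, "rx": 0, "ry": 0, "rz": 32},
  {"x": 104, "y": -350, "z": 0, "rx": 0, "ry": 0, "rz": 34},
  {"x": 110, "y": -372, "z": 0, "rx": 0, "ry": 0, "rz": 36.2},
  {"x": 112, "y": -381, "z": 0, "rx": 0, "ry": 0, "rz": 36.2},
  {"x": 112, "y": -381, "z": 10, "rx": 0, "ry": 0, "rz": 36.2},
  {"x": 112, "y": -381, "z": 30, "rx": 0, "ry": 0, "rz": 36.2},
  {"x": 112, "y": -381, "z": 55, "rx": 0, "ry": 0, "rz": 36.2},
  {"x": 112, "y": -381, "z": 70, "rx": 0, "ry": 0, "rz": 36.2},
  {"x": 112, "y": -381, "z": 78, "rx": 0, "ry": 0, "rz": 36.2},
  {"x": 112, "y": -381, "z": 78, "rx": 0, "ry": 0, "rz": 36.2},
  {"x": 112, "y": -381, "z": 78, "rx": 0, "ry": 0, "rz": 36.2},
  {"x": 112, "y": -381, "z": 78, "rx": 0, "ry": 0, "rz": 36.2},
])

```text
time: 8.1
tool_pos: [0.4216, 0.2461, 0.122]
tool_rot: [-3.141, -0.001, -0.311]
contact_force: [0.3, 1.4, -1.6]
opening: 0.0234
grip_force: 45.0
```

Run:
```python
from h import *
s=observe();print({k:s[k].round(4).tolist() for k in('tool_pos','tool_rot','contact_force','qpos')},s['time'])
P=[read_camera(n) for n in("scene","top")]
for q in("bar_mid","bar_end_a","stop_hole"):
  for c in P: print(q,[(np.round(d["point"],4).tolist(),round(d["confidence"],2)) for d in mark_of(c,q) if d["point"][1]>0])
a=cv2.resize(P[0]["pixels"][150:300,280:480],(400,300),interpolation=cv2.INTER_CUBIC);b=cv2.resize(P[1]["pixels"][140:305,170:390],(400,300),interpolation=cv2.INTER_CUBIC)
cv2.imwrite("pics/pre.png",np.hstack([a,b]))
```

```text
{'tool_pos': [0.4216, 0.2461, 0.122], 'tool_rot': [-3.1407, -0.0014, -0.3114], 'contact_force': [0.3336, 1.3832, -1.5611], 'qpos': [0.3714, 0.4902, 1.8395, -0.0002, 0.8102, 2.2537]} 8.1
bar_mid [([0.4239, 0.2445, 0.0644], 0.65), ([0.5394, 0.2102, -0.0002], 0.28)]
bar_mid []
bar_end_a [([0.4847, 0.2269, 0.0631], 0.84), ([0.3646, 0.2627, 0.0638], 0.51), ([0.4251, 0.2453, 0.0511], 0.48)]
bar_end_a [([0.4813, 0.229, 0.0646], 0.39)]
stop_hole [([0.5397, 0.207, 0.0606], 0.68)]
stop_hole [([0.5423, 0.2117, 0.0603], 0.9)]
```

View pics/pre.png

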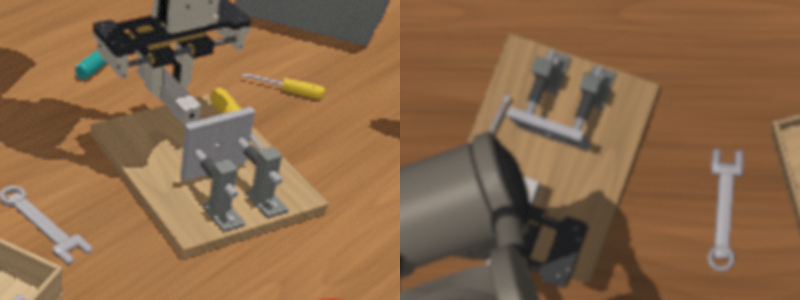

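The picture shows the bar level and square, about 60 mm in front of the plate, with the screwdriver untouched at the right crop's (495,120). The bar height is about 64.5 mm and the lateral estimates agree within 3 mm. I'll adjust 1.5 mm down and 1 mm towards fixture +y, then approach.

Emit:
arm_command([
  {"x": 8, "y": -1, "z": 1.5, "rx": 0, "ry": 0, "rz": 0},
  {"x": 22, "y": -1, "z": 1.5, "rx": 0, "ry": 0, "rz": 0},
  {"x": 35, "y": -1, "z": 1.5, "rx": 0, "ry": 0, "rz": 0},
  {"x": 45, "y": -1, "z": 1.5, "rx": 0, "ry": 0, "rz": 0},
  {"x": 50, "y": -1, "z": 1.5, "rx": 0, "ry": 0, "rz": 0},
  {"x": 50, "y": -1, "z": 1.5, "rx": 0, "ry": 0, "rz": 0},
  {"x": 50, "y": -1, "z": 1.5, "rx": 0, "ry": 0, "rz": 0},
  {"x": 50, "y": -1, "z": 1.5, "rx": 0, "ry": 0, "rz": 0},
  {"x": 50, "y": -1, "z": 1.5, "rx": 0, "ry": 0, "rz": 0},
])

```text
time: 9.4
tool_pos: [0.4686, 0.232, 0.1197]
tool_rot: [3.141, 0.0, -0.311]
contact_force: [-1.4, 0.2, -1.4]
opening: 0.0235
grip_force: 45.0
```

```bash
cat > look.py <<'E'
from h import *
import sys
F=[];u=np.array([np.cos(.312),-np.sin(.312)]);n=np.array([np.sin(.312),np.cos(.312)])
for i in range(3):
  for c in("scene","top"):
    p=read_camera(c);s=observe();F.append([*s['contact_force']])
    e=[d["point"] for d in mark_of(p,"bar_end_a") if d["point"][1]>.1 and d["confidence"]>.3]
    h=[d["point"] for d in mark_of(p,"stop_hole") if d["confidence"]>.3]
    f=lambda L:[[round(1e3*float(v)) if 0 else round(1e3*float(v),1) for v in(q[:2]@u,q[:2]@n,q[2])] for q in map(np.array,L)]
    print(c,"end",f(e),"hole",f(h))
m=np.mean(F,0);print("F",m.round(2),"push",round(-m[:2]@u,2),"lat",round(m[:2]@n,2),"tcp u,n",s['tool_pos'][:2]@u,s['tool_pos'][:2]@n,s['tool_pos'][2],s['tool_rot'].round(4),s['time'])
a=cv2.resize(p["pixels"][140:305,170:390],(400,300),interpolation=cv2.INTER_CUBIC) if 0 else None
E
python3 look.py
```

```text
scene end [[311.5, 358.9, 63.1], [441.5, 364.3, 63.1]] hole [[452.4, 363.5, 60.5]]
top end [[441.9, 364.0, 61.2]] hole [[454.0, 366.5, 63.0]]
scene end [[441.9, 365.6, 61.9], [310.8, 360.2, 62.3]] hole [[452.0, 362.6, 59.0]]
top end [[448.6, 357.0, 4.1], [441.2, 367.9, 60.5]] hole [[450.5, 363.1, 62.3]]
scene end [[442.2, 368.6, 58.9]] hole [[451.6, 362.1, 57.2]]
top end [] hole [[448.6, 366.3, 60.9]]
F [-0.07  0.3  -1.53] push 0.16 lat 0.27 tcp u,n 0.3751418955701912 0.36461037047559 0.11966699968339653 [ 3.1415 -0.     -0.3113] 10.2
```

Emit:
arm_command([
  {"x": 3, "y": 0.5, "z": -0.8, "rx": 0, "ry": 0, "rz": 0},
  {"x": 6, "y": 0.5, "z": -0.8, "rx": 0, "ry": 0, "rz": 0},
  {"x": 8, "y": 0.5, "z": -0.8, "rx": 0, "ry": 0, "rz": 0},
  {"x": 10, "y": 0.5, "z": -0.8, "rx": 0, "ry": 0, "rz": 0},
  {"x": 12, "y": 0.5, "z": -0.8, "rx": 0, "ry": 0, "rz": 0},
  {"x": 14, "y": 0.5, "z": -0.8, "rx": 0, "ry": 0, "rz": 0},
  {"x": 15, "y": 0.5, "z": -0.8, "rx": 0, "ry": 0, "rz": 0},
  {"x": 15, "y": 0.5, "z": -0.8, "rx": 0, "ry": 0, "rz": 0},
  {"x": 15, "y": 0.5, "z": -0.8, "rx": 0, "ry": 0, "rz": 0},
  {"x": 15, "y": 0.5, "z": -0.8, "rx": 0, "ry": 0, "rz": 0},
  {"x": 15, "y": 0.5, "z": -0.8, "rx": 0, "ry": 0, "rz": 0},
])

```text
time: 11.4
tool_pos: [0.4826, 0.2269, 0.1204]
tool_rot: [3.141, 0.001, -0.311]
contact_force: [-4.3, 2.2, 0.3]
opening: 0.0233
grip_force: 45.0
```

```bash
python3 look.py
```

```text
scene end [[454.8, 364.9, 64.0], [325.6, 362.2, 65.5]] hole [[454.7, 362.9, 59.8]]
top end [] hole [[454.3, 365.3, 64.2]]
scene end [[457.6, 366.1, 62.5], [327.2, 362.0, 60.9]] hole [[457.6, 361.5, 59.3]]
top end [] hole [[456.5, 366.0, 65.5], [496.6, -59.0, 6.7]]
scene end [[455.0, 366.1, 61.1], [326.0, 358.8, 61.9]] hole [[453.7, 362.8, 60.8]]
top end [] hole [[454.9, 367.4, 62.3]]
F [-4.45  2.17  0.25] push 4.91 lat 0.7 tcp u,n 0.38967433658154893 0.3640589507954195 0.12038540258132255 [ 3.1412e+00  8.0000e-04 -3.1120e-01] 12.2
```

Emit:
arm_command([
  {"x": 1, "y": 0, "z": 0, "rx": 0, "ry": 0, "rz": 0},
  {"x": 2, "y": 0, "z": 0, "rx": 0, "ry": 0, "rz": 0},
  {"x": 3, "y": 0, "z": 0, "rx": 0, "ry": 0, "rz": 0},
  {"x": 4, "y": 0, "z": 0, "rx": 0, "ry": 0, "rz": 0},
  {"x": 4, "y": 0, "z": 0, "rx": 0, "ry": 0, "rz": 0},
  {"x": 4, "y": 0, "z": 0, "rx": 0, "ry": 0, "rz": 0},
  {"x": 4, "y": 0, "z": 0, "rx": 0, "ry": 0, "rz": 0},
  {"x": 4, "y": 0, "z": 0, "rx": 0, "ry": 0, "rz": 0},
])

```text
time: 13.1
tool_pos: [0.4858, 0.2258, 0.1203]
tool_rot: [3.141, 0.002, -0.311]
contact_force: [-7.1, 3.4, 1.9]
opening: 0.0237
grip_force: 45.0
```

```bash
python3 look.py
python3 - <<'E'
from h import *
P=[read_camera(n) for n in("scene","top")]
a=cv2.resize(P[0]["pixels"][170:290,300:460],(400,300),interpolation=cv2.INTER_CUBIC);b=cv2.resize(P[1]["pixels"][150:270,190:350],(400,300),interpolation=cv2.INTER_CUBIC)
cv2.imwrite("pics/push.png",np.hstack([a,b]))
E
```

```text
scene end [[330.1, 358.7, 64.8], [461.0, 365.8, 60.5]] hole [[459.7, 361.7, 57.8]]
top end [] hole [[458.1, 369.5, 61.7], [566.2, 45.5, 1.9]]
scene end [[327.0, 361.6, 64.1], [462.3, 365.8, 59.7]] hole [[391.9, 362.5, 60.9], [459.9, 365.2, 61.2]]
top end [] hole [[458.5, 363.7, 60.7]]
scene end [[330.5, 360.6, 64.4], [457.7, 367.8, 60.3]] hole [[458.8, 365.3, 60.2], [392.2, 365.0, 65.9], [442.2, 142.9, 2.3]]
top end [] hole [[571.7, -149.0, 10.4], [462.1, 366.2, 62.1]]
F [-7.15  3.05  2.04] push 7.74 lat 0.71 tcp u,n 0.39304107283609624 0.3640515368543237 0.12033019351587737 [ 3.1409e+00  2.1000e-03 -3.1110e-01] 13.9
```

View pics/push.png

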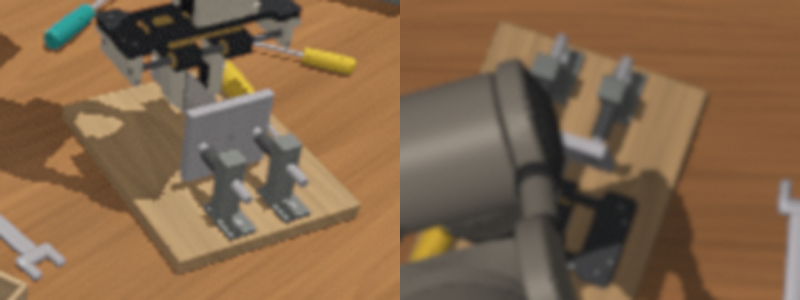

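The picture shows the bar's end against the plate and the plate pushed back along its posts, short of the sleeves, with the screwdriver and wrench unmoved. The push is 7.7 N, and the end is on the hole within about 2 mm sideways and in height. The tilt is about 0.03 rad. I'm handing in.

```bash
python3 -c "
from cell import *
print(hand_in())"
```

```text
the job is handed in; nothing more can be done
None
```

I handed the job in with the square bar gripped and pressed against the stop plate at about 7.7 N (plate back about 9–10 mm), its end within about 2 mm of the hole centre; `hand_in()` returned no verdict.

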